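# Stamp a wine-case slat with mallet and hand press

### The job

Lay the long wooden slat across the press's small anvil, under the raised plunger, centred and square, and let go of it. Then take the mallet by its handle and strike the plunger down with brisk blows (not a slow push, and never with the gripper itself) until its die is pressed fully home on the slat. Finally stand the mallet back on the middle of its round pad, on its head as it stood, and leave everything else on the bench where it is.

Things in the scene. Friction and masses are not known exactly. Their poses are not given: they have to be found in the camera images.
- slat_centre (a point): Centre of the long slat: plain pale wood, 190 long (its x axis) x 40 wide (y) x 15 mm thick (z), about 70 g, loose. It starts flat across the batten, 25 mm above the table, both ends overhanging by about 45 mm. (A short offcut of the same wood is a bystander.)
- batten: Fixed wooden batten under the slat at the start, 100 (x, along the slat) x 30 x 25 mm high; origin at the centre of its underside.
- anvil_top (a point): Centre of the top of the press's steel anvil, 50 x 50 mm, 50 mm above the table. x axis points to the press's column (its back), y is the direction along which the slat must lie. The slat goes in under the die from the open front (-x) or from the sides.
- press: The fixed grey stamping press; origin on the table under the anvil's centre, axes as anvil_top's. Base plate 12 mm high, x -65 to +135, y +-55 mm. Column x +70 to +120, y +-25 mm. From it an arm, y +-20 mm, reaches over the anvil to x -22 mm; underside 103, top 132 mm above the table.
- plunger_top (a point): Centre of the flat top of the plunger's steel cap (40 mm across, 16 mm thick), upright above the anvil's centre, 172 mm above the table when the plunger is right up (joint 0). The cap is what the mallet strikes.
- plunger (a joint): Downward travel of the sprung plunger, m. At 0 (right up) its round die, 36 mm across, is 35 mm above the anvil; it starts 0 to 4 mm down. The die meets the slat on the anvil at 0.020 (fully home; bare stop 0.022). Spring 120 N/m (2.4 N at the top), friction 9 N, own mass 0.25 kg: about 9 to 12 N moves it, more if fast, and it stays where it is driven.
- mallet_head (a point): Centre of the mallet's head: black rubber cylinder, 56 mm diameter, 70 mm tall (z), flat faces. Wooden handle, level at this height, from 28 to 197 mm out along the mallet's -x, 22 mm wide (y), 28 mm tall. 0.4 kg +-20 %, centre of mass about 20 mm along the handle. It stands stably on the head's lower face on the pad; that face, 35 mm below this point, strikes.
- pad_top (a point): Centre of the top of the fixed round cork pad, 90 mm across, 20 mm high, on which the mallet stands.
- piccolo_centre (a point): Bystander: small green bottle, upright, 58 mm diameter, 185 mm tall, near one end of the slat; point 90 mm above its foot.
- offcut_centre (a point): Bystander: short piece of slat lying flat, 40 x 70 (y) x 15 mm, near the slat's other end; its centre.
- tin_centre (a point): Bystander: tin, upright, 60 mm diameter, 120 mm tall, beside the press on one side; its centre.
- block_centre (a point): Bystander: small wooden block 60 x 36 x 26 mm beside the press on the other side; its centre.
- jar_centre (a point): Bystander: glass jar, upright, 68 mm diameter, 100 mm tall, behind the mallet's head; its centre.
- tape_centre (a point): Bystander: roll of tape lying flat, 80 mm diameter, 25 mm tall; its centre.
- cards_centre (a point): Bystander: stack of paper cards 60 x 75 x 20 mm; its centre.
- phone_centre (a point): Bystander: black phone lying flat, 75 x 150 x 9 mm; its centre.

How it is judged (in metres and radians):
On the way, in this order (a step that is already met when the one before it is completed fails the run):
1. the slat lies across the anvil, centred and square, released (x of slat_centre in the frame of anvil_top between -0.015 and 0.015 m and y of slat_centre in the frame of anvil_top between -0.02 and 0.02 m and z of slat_centre in the frame of anvil_top between 0.003 and 0.012 m and angle between the x axis of slat_centre and the y axis of anvil_top, either way round below 0.15 rad and angle between slat_centre's own z axis and vertical below 0.1 rad and contact force between the fingers and slat below 0.3 N), for 0.2 s.
2. the mallet strikes the plunger a brisk blow (the plunger moves faster than 50 mm/s under it) (x of slat_centre in the frame of anvil_top between -0.015 and 0.015 m and y of slat_centre in the frame of anvil_top between -0.02 and 0.02 m and z of slat_centre in the frame of anvil_top between 0.003 and 0.012 m and angle between the x axis of slat_centre and the y axis of anvil_top, either way round below 0.15 rad and angle between slat_centre's own z axis and vertical below 0.1 rad and contact force between mallet and plunger above 2 N and velocity of joint plunger above 0.05 m/s and value of joint plunger below 0.0175 m).
3. the die is fully home on the slat (x of slat_centre in the frame of anvil_top between -0.015 and 0.015 m and y of slat_centre in the frame of anvil_top between -0.02 and 0.02 m and z of slat_centre in the frame of anvil_top between 0.003 and 0.012 m and angle between the x axis of slat_centre and the y axis of anvil_top, either way round below 0.15 rad and angle between slat_centre's own z axis and vertical below 0.1 rad and value of joint plunger above 0.0175 m), for 0.1 s.
At the end, for the whole second after the job is handed in: Slat flat on the anvil, centre within 15 mm (press x) and 20 mm (press y), square within 0.15 rad; plunger at least 17.5 mm down on it; mallet standing upright on the pad, axis within 25 mm of its centre; all at rest, no bystander pushed over 25 mm or knocked over (all of step 3 and horizontal distance between mallet_head and pad_top below 0.025 m and z of mallet_head in the frame of pad_top between 0.03 and 0.04 m and angle between mallet_head's own z axis and vertical below 0.1 rad and linear speed of each of mallet, slat below 0.02 m/s); the robot touches nothing.
It fails at once if a bystander is pushed more than 25 mm from where it was (distance of any of piccolo_centre, offcut_centre, tin_centre, block_centre, jar_centre, tape_centre, cards_centre, phone_centre from where it was at the start of the episode above 0.025 m).
It fails at once if a bystander is knocked over (angle between any of piccolo_centre, offcut_centre, tin_centre, block_centre, jar_centre, tape_centre, cards_centre, phone_centre's own z axis and vertical above 0.5 rad).
It fails at once if the plunger is pushed by the gripper or arm instead of the mallet (contact force between any of the fingers, the arm and plunger above 2 N).
It fails at once if the plunger is driven well down before the slat lies on the anvil (value of joint plunger above 0.012 m and not (x of slat_centre in the frame of anvil_top between -0.015 and 0.015 m and y of slat_centre in the frame of anvil_top between -0.02 and 0.02 m and z of slat_centre in the frame of anvil_top between 0.003 and 0.012 m and angle between the x axis of slat_centre and the y axis of anvil_top, either way round below 0.15 rad and angle between slat_centre's own z axis and vertical below 0.1 rad)).
It also fails if it takes over 67 s, if anything falls off the work surface, if the arm or the gripper's body presses on something with over 40 N, if the wrist force passes 120 N, or if a joint passes its speed limit or range.

### The arm

A 6-joint arm with a two-finger parallel gripper is mounted at the origin on the work surface. World frame = base frame: x ahead of the robot, y to its left, z up, the work surface at z = 0. Lengths are in mm, angles in rad, forces in N, time in s.
With the tool pointing down it reaches from about 400 to 925 mm from the base axis. Payload 12.5 kg.
Tool frame: the origin (TCP) lies between the finger pads; the fingertips stand 11 mm ahead of it and the grasp point (between the pads) lies 8 mm behind it (env.tip_extent is the distance from the TCP to the fingertips, in mm); x points along the fingers, z is the direction in which the jaws open and shut, and the axes are right-handed (so a half turn about x gives the same grasp; the last joint's range is limited). The gripper opens to 95 mm and grips with 3 to 60 N. Pads are 20 mm wide; open, the fingers measure 119 mm over their backs; the gripper's body (75 mm by 180 mm) begins 59 mm behind the grasp point.
Start: joints at [-1.216, 0.491, 1.559, -0, 1.092, -0.106], TCP at [277.94, -559.817, 225.661] pointing down, gripper open.
Joint ranges: [-3.1, 3.1], [-0.84, 2.19], [0.05, 2.79], [-1.13, 4.28], [0.06, 2.93], [-2.69, 2.69]. Speed limits (rad/s): [2.22, 2.22, 2.79, 3.14, 3.14, 3.14].

### API

Orientations are given as [roll, pitch, yaw] about the fixed x, y, z axes, in that order (R = Rz(yaw) Ry(pitch) Rx(roll)).
In Python, from cell import status, imaging, env gives the robot as it stands. The module is installed in compiled form; this text tells all that it offers.
- The arm moves only by the tool apply_moves, never from a script. Its argument "increments" is a list of rows, each a list of 5 numbers: the closure, from 0 (fully open) to 1 (shut), then the shift along the tool's x, y, z in mm, then the turn about the tool's x in degrees. A call has 1 to 10 rows; each row shifts and turns the commanded pose from where the row before left it, along the tool's axes as they then stand; what a row does not reach is not made up. A row lasts 1/10 s, in which the tool goes at most 50 mm and 8.59 degrees, less where a joint would pass 70% of its speed; a pose out of reach is approached as far as the arm can. A call with a gripper value outside its range is refused whole. The fingers move at their own pace and stop on an object; the grip force is fixed at half the most. Time passes only in rows, so rows that do not move let the fingers close. It gives the time, the measured TCP pose, the force and the opening at its end, in the units of the state.
- status.state(): the state, without advancing time (a new reading comes with each control period).
- imaging.read_camera(name): name is "scene" or "top"; returns a dict with "pixels" (420x560x3 uint8, red, green, blue), "fovy" (degrees; the focal length in pixels is half the picture's height over the tangent of half this angle, whatever the lens; pixels are square), "cx", "cy" (the principal point, pixels), "R" (3x3) and "t" (3): a world point X has camera coordinates R X + t. Camera axes: x right, y down, z forward; pixel columns grow to the right and rows downward; lengths in mm; the calibration is good to about 2 mm. A picture is of the moment at which its call begins. There is no depth.
- env.job_done(): hands the job in, once; it reports no verdict.
The state is a dict: "t": time; "joints": joint angles; "qvel": joint speeds; "tau": joint torques, N m; "eef_pos": TCP position; "tcp_rot": TCP orientation; "ft_force": force on the tool from outside, world axes, zero at the start; "moment": the same for the moment, N m; "opening": opening from 0.0 (shut) to 1.0 (fully open).
Only numpy, scipy, OpenCV 4.12 (cv2) and the standard library are available. Lean on these libraries where they do the work, as an engineer would, in place of code of your own. Each camera call takes 0.05 s, during which the arm holds its last target. There are 200 camera calls.

## Working session

There is one attempt and no reset: what is moved stays moved. The work goes in short steps, Python scripts to look and compute and a tool call to move; the robot and the scene stay as the last step left them, time stands still between calls to the robot, and variables do not carry over. Pictures are saved under pics/ and viewed, about 8 in all and at most 12, crops included, and the job is handed in when it is done.

Besides the shell and the picture viewer there is one more tool, called by a JSON object that holds its "method" and its "body", one argument or row to a line. apply_moves: Moves the arm, as the interface text tells. Its arguments: {"type":"object","properties":{"increments":{"type":"array"}},"required":["increments"]}

```bash
mkdir -p pics
cat > h.py <<'E'
import numpy as np, cv2
from cell import status, imaging, env
def cam(n):
    c=imaging.read_camera(n); c['f']=c['pixels'].shape[0]/2/np.tan(np.radians(c['fovy'])/2); c['R']=np.array(c['R']);c['t']=np.array(c['t']); return c
def ray(c,u,v):
    d=c['R'].T@np.array([(u-c['cx'])/c['f'],(v-c['cy'])/c['f'],1]); return -c['R'].T@c['t'],d
def onz(c,u,v,z):
    o,d=ray(c,u,v); return o+d*(z-o[2])/d[2]
def proj(c,X):
    p=c['R']@np.array(X,float)+c['t']; return p[:2]/p[2]*c['f']+[c['cx'],c['cy']]
def save(c,n): cv2.imwrite('pics/'+n,c['pixels'][:,:,::-1])
E
python3 - <<'E'
from h import *
for n in('scene','top'):
    c=cam(n); save(c,n+'0.png'); print(n,c['f'],c['cx'],c['cy'],(-c['R'].T@c['t']).round(),c['R'].round(3).tolist()); 
s=status.state(); print({k:np.round(v,3).tolist() for k,v in s.items()})
E
```

```text
scene 384.3200137572089 281.02454198336306 206.31476402014204 [896. 333. 953.] [[-0.66, 0.752, 0.006], [0.64, 0.566, -0.52], [-0.394, -0.339, -0.854]]
top 391.65180976712605 286.1964698016897 206.70149538216552 [ 444.    5. 1094.] [[0.024, -0.999, -0.022], [-0.995, -0.022, -0.101], [0.1, 0.024, -0.995]]
{'t': 0.1, 'joints': [-1.216, 0.492, 1.559, -0.0, 1.092, -0.106], 'qvel': [-0.0, -0.001, -0.001, -0.002, -0.001, 0.0], 'tau': [0.003, -61.362, -25.861, 0.069, 0.047, -0.0], 'eef_pos': [277.873, -559.612, 225.118], 'tcp_rot': [3.054, 1.57, 1.944], 'ft_force': [0.192, 0.751, -0.591], 'moment': [0.017, -0.032, 0.009], 'opening': 0.996}
```

View pics/top0.png

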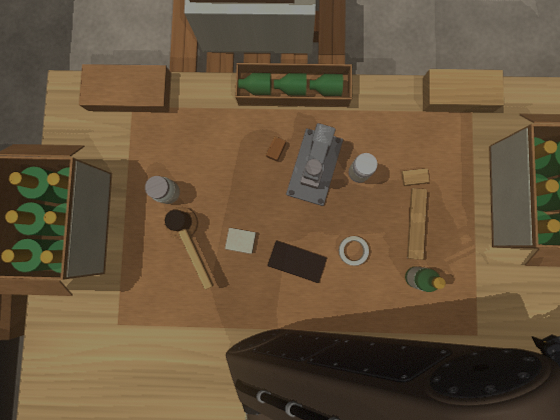

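View pics/scene0.png

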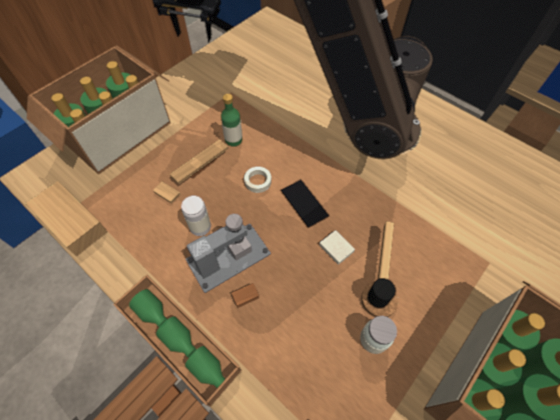

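The top view has the slat at about (418,223), press at (315,165), mallet head at (178,220) with its handle to (208,285), tin at (365,165) and bottle at (430,280). I'll zoom in on these for measuring.

Run:
```python
import cv2,numpy as np
t=cv2.imread('pics/top0.png')
def crop(x0,x1,y0,y1,k=4):
    c=cv2.resize(t[y0:y1,x0:x1],None,fx=k,fy=k,interpolation=cv2.INTER_CUBIC)
    for i in range((x0//10+1)*10,x1,10): cv2.putText(c,str(i),((i-x0)*k-8,8),0,.28,(255,255,255),1); cv2.line(c,((i-x0)*k,10),((i-x0)*k,14),(0,255,255),1)
    for j in range((y0//10+1)*10,y1,10): cv2.putText(c,str(j),(0,(j-y0)*k+3),0,.28,(255,255,255),1); cv2.line(c,(20,(j-y0)*k),(24,(j-y0)*k),(0,255,255),1)
    return c
a=crop(280,350,115,215,5);b=crop(395,445,165,300);c=crop(145,220,170,295)
H=max(x.shape[0] for x in(a,b,c))
cv2.imwrite('pics/c1.png',np.hstack([cv2.copyMakeBorder(x,0,H-x.shape[0],0,4,0) for x in(a,b)]))
cv2.imwrite('pics/c2.png',c)
```

```text
(no output)
```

View pics/c1.png

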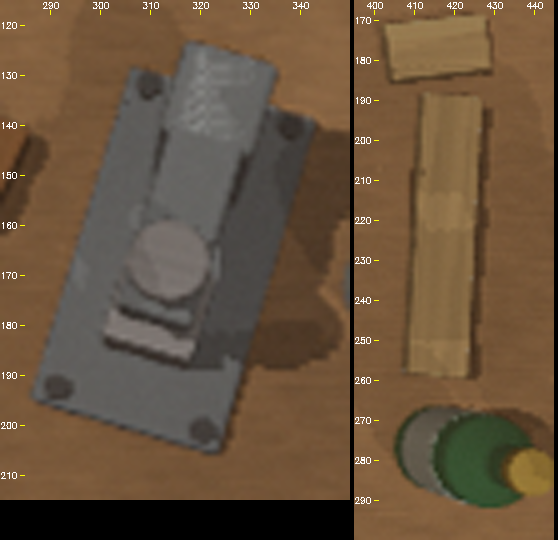

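View pics/c2.png

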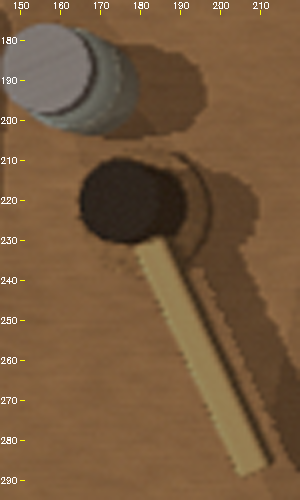

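Run:
```python
from h import *
c=cam('top'); s=cam('scene')
P=lambda L,z:np.array([onz(c,u,v,z) for u,v in L])
B=P([(287,195),(323.5,205.5),(342.5,139),(306,128.5)],12); print('base',B.round(0).tolist())
fm=B[:2].mean(0);bm=B[2:].mean(0);d=bm-fm;print('len',np.linalg.norm(d),'w',np.linalg.norm(B[1]-B[0]),np.linalg.norm(B[3]-B[2])); yaw=np.arctan2(d[1],d[0]); lat=B[1]-B[0]; print('yaw',yaw, np.arctan2(lat[1],lat[0])+np.pi/2)
ax=np.array([np.cos(yaw),np.sin(yaw)]); ctr=B.mean(0)[:2]; print('press',ctr-35*ax)
for z in(172,168): print('cap',onz(c,313.8,167.3,z))
S=P([(412,188.2),(427.2,189.2),(424,259.2),(408.7,258.4)],40); print('slat',S.mean(0),np.linalg.norm(S[0]-S[1]),np.linalg.norm(S[1]-S[2])); e=(S[0]+S[1]-S[2]-S[3])/2; print('yaw',np.arctan2(e[1],e[0]))
m=onz(c,175.3,220,90);print('mallet top',m)
h1=P([(179.3,230.8),(186.3,229)],69).mean(0);h2=P([(205,289.3),(212,285.8)],69).mean(0);print('handle',h1,h2,np.linalg.norm(h2-m),np.arctan2(*(h2-h1)[1::-1]), np.arctan2(*(h2-m)[1::-1]))
# scene check projections
a=ctr-35*ax
for n,X in dict(cap=[*a,170],slat=S.mean(0),mal=m,hend=h2).items(): print(n,proj(s,X).round(1), proj(c,X).round(1))
for n,u,v,z in [('piccolo',415,279,0),('tape',354.5,250.5,25),('tin',366,163,120),('jar',156,188,100),('cards',241,240,20),('phone',297,261.5,9),('block',276.5,149,26)]: print(n,onz(c,u,v,z).round())
# scene pic crop blow up
k=s['pixels'][:,:,::-1]; f=lambda x0,x1,y0,y1:cv2.resize(k[y0:y1,x0:x1],None,fx=4,fy=4,interpolation=cv2.INTER_CUBIC)
cv2.imwrite('pics/s1.png',np.hstack([f(150,280,125,275),cv2.copyMakeBorder(f(350,410,215,325),0,160,0,0,0)]))
```

```text
base [[586.0, 30.0, 12.0], [559.0, -72.0, 12.0], [749.0, -122.0, 12.0], [777.0, -19.0, 12.0]]
len 196.78159167359027 w 105.50053798692072 107.24337718451956
yaw -0.25656871695808986 -0.2604965990112724
press [634.1378406  -36.69674814]
cap [633.45460753 -35.75242378 172.        ]
cap [634.27513401 -35.92999127 168.        ]
slat [ 513.59977356 -322.52709385   40.        ] 40.72951226053704 187.85752635813685
yaw -0.05515165456834465
mallet top [504.79455706 315.77334468  90.        ]
handle [480.44283594 301.01506581  69.        ] [333.01209009 226.43345613  69.        ] 194.76096026353179 -2.6732556599195 -2.6620137676918794
cap [233.9 219.1] [314.2 167.2]
slat [199.  159.1] [418.  223.4]
mal [383.7 286.8] [175.3 220. ]
hend [389.4 220.9] [208.5 287.5]
piccolo [ 364. -325.    0.]
tape [ 437. -156.   25.]
tin [ 658. -169.  120.]
jar [586. 367. 100.]
cards [458. 153.  20.]
phone [403.  -1.   9.]
block [713.  62.  26.]
```

View pics/s1.png

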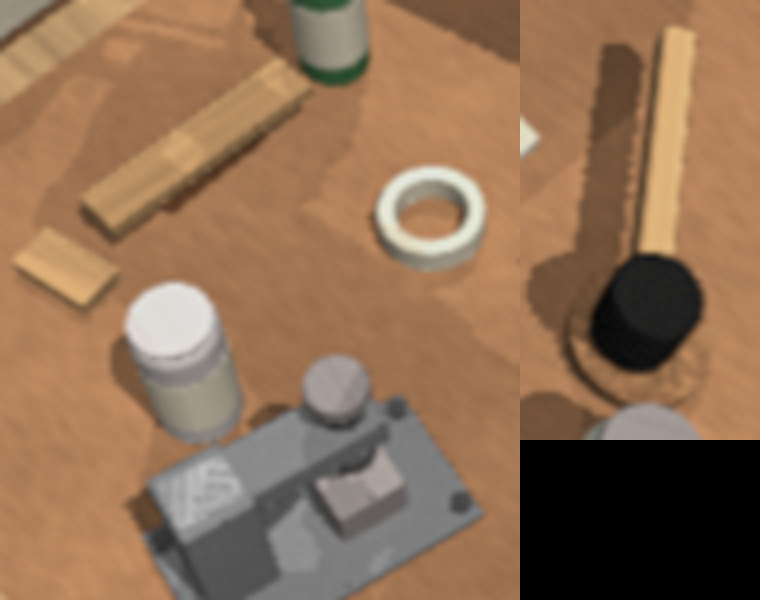

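Both views agree within a few mm. Next I'll triangulate cap, slat and mallet, and compute the tool axes.

```bash
cat >> h.py <<'E'
from scipy.spatial.transform import Rotation as Ro
from scipy.optimize import least_squares
def tool():
    s=status.state(); return np.array(s['eef_pos']),Ro.from_euler('xyz',s['tcp_rot']).as_matrix(),s
def go(xyz):
    p,R,s=tool(); return (R.T@(np.array(xyz)-p)).round(1)
def jaw():  # jaw axis angle, deg mod 180
    R=tool()[1]; return np.degrees(np.arctan2(R[1,2],R[0,2]))
E
python3 - <<'E'
from h import *
c=cam('top'); s=cam('scene')
for n,a,b,z in [('cap',(313.4,166.9),(233.6,221.6),None),('slat',(417.6,223.3),(198.6,161.9),40),('mal',(174.9,219.6),(383.9,288.9),90)]:
    f=lambda X:np.r_[proj(c,X)-a,proj(s,X)-b]
    r=least_squares(f,[500,0,50]); print(n,r.x.round(1),f(r.x).round(1))
    if z: r=least_squares(lambda X:f([*X,z]),[500,0]);print('  z fixed',r.x.round(1),r.fun.round(1))
    else:
        r=least_squares(lambda X:f([*X,170]),[500,0]);print('  z170',r.x.round(1),r.fun.round(1))
p,R,st=tool();print(p,R.round(3).tolist(),jaw())
E
```

```text
cap [636.7 -35.6 162.5] [ 0.2 -0.1  0.2  0. ]
  z170 [637.1 -33.9] [-0.4 -0.9  0.3 -1. ]
slat [ 515.1 -326.4   24.6] [ 0.  -0.   0.1  0. ]
  z fixed [ 516.7 -319.9] [-0.6 -1.   0.2 -1.7]
mal [506.1 318.8  84.2] [-0.  0. -0. -0.]
  z fixed [507.3 318.1] [-0.4 -0.6  0.  -0.7]
[ 277.91813584 -559.75576258  225.49036986] [[-0.0, 0.896, 0.445], [0.0, 0.445, -0.896], [-1.0, 0.0, -0.0]] -63.59825101592865
```

{"method": "apply_moves", "body": {
  "increments": [
    [0,0,39,-7,0],
    [0,0,39,-7,0],
    [0,0,39,-7,0],
    [0,0,39,-7,0],
    [0,0,39,-7,0],
    [0,0,39,-7,0],
    [0,0,39,-7,0],
    [0,0,39,-7,0],
    [0,0,37,-7,0],
    [0,0,37,-7,0]
  ]
}}

```text
t: 1.3
eef_pos: [593.7, -324.3, 225.6]
tcp_rot: [-0.616, 1.571, -1.726]
ft_force: [0.0, -0.3, 0.3]
opening: 1.0
```

{"method": "apply_moves", "body": {
  "increments": [
    [0,25,0,0,7.4],
    [0,25,0,0,7.4],
    [0,25,0,0,7.4],
    [0,25,0,0,7.4],
    [0,0,0,0,0],
    [0,0,0,0,0]
  ]
}}

```text
t: 1.9
eef_pos: [592.7, -325.6, 126.0]
tcp_rot: [-1.824, 1.571, 2.837]
ft_force: [0.7, -0.3, 0.4]
opening: 0.998
```

Run:
```python
from h import *
p,R,s=tool();print(p,jaw(),s['joints'],go([592.4,-325.7,24.5]))
s=cam('scene');k=s['pixels'][100:230,130:290,::-1];
cv2.imwrite('pics/s2.png',cv2.resize(k,None,fx=4,fy=4,interpolation=cv2.INTER_CUBIC))
```

```text
[ 592.68711793 -325.61249689  126.01244532] -92.98466406135857 [-5.99950069e-01  6.64366974e-01  1.51975943e+00 -7.90947689e-05
  9.57679053e-01  1.02298399e+00] [ 1.015e+02 -3.000e-01  1.000e-01]
```

View pics/s2.png

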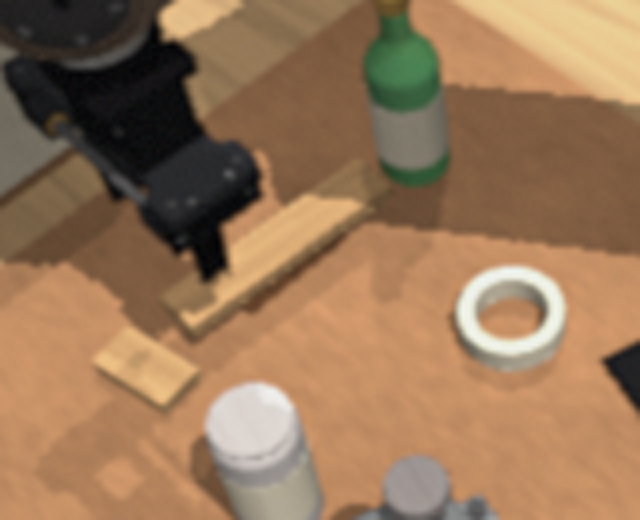

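The view shows the hand over the slat's near end (crop 210,270), jaws straddling across its width, with the offcut clear. Now I'll descend and grip.

{"method": "apply_moves", "body": {
  "increments": [
    [0,35,0,0,0],
    [0,35,0,0,0],
    [0,20,0,0,0],
    [0,11.5,0,0,0],
    [1,0,0,0,0],
    [1,0,0,0,0],
    [1,0,0,0,0],
    [1,0,0,0,0],
    [1,0,0,0,0],
    [1,0,0,0,0]
  ]
}}

```text
t: 2.95
eef_pos: [592.7, -325.6, 24.6]
tcp_rot: [0.94, 1.57, -0.686]
ft_force: [0.6, -0.6, 0.7]
opening: 0.55
```

{"method": "apply_moves", "body": {
  "increments": [
    [1,0,0,0,0],
    [1,0,0,0,0],
    [1,-2,0,0,0],
    [1,-3,0,0,0],
    [1,-20,0,0,0],
    [1,-35,0,0,0],
    [1,-45,0,0,0],
    [1,-45,0,0,0],
    [1,-45,0,0,0],
    [1,-10,0,0,0]
  ]
}}

```text
t: 3.95
eef_pos: [593.7, -326.2, 235.2]
tcp_rot: [1.027, 1.563, -0.599]
ft_force: [-0.0, -0.4, -0.5]
opening: 0.419
```

Run:
```python
from h import *
p,R,s=tool();print(p,jaw(),s['opening']*95,R.round(3).tolist(),go([592.4,39,230]))
```

```text
[ 593.74357495 -326.19185566  235.17346246] -93.19352371463175 39.838962992935905 [[0.007, 0.998, -0.056], [-0.005, -0.056, -0.998], [-1.0, 0.007, 0.004]] [   3.5  -21.7 -364.6]
```

{"method": "apply_moves", "body": {
  "increments": [
    [1,0,-3,-20,0],
    [1,0,-7,-45,0],
    [1,0,-7,-48,0],
    [1,0,-7,-48,0],
    [1,0,-7,-48,0],
    [1,0,-7,-48,0],
    [1,0,-7,-48,0],
    [1,0,-7,-48,0],
    [1,0,-5,-35,0],
    [1,0,0,0,0]
  ]
}}

```text
t: 4.95
eef_pos: [556.4, 68.8, 228.9]
tcp_rot: [-2.171, 1.57, 2.49]
ft_force: [0.4, -0.9, -0.4]
opening: 0.418
```

{"method": "apply_moves", "body": {
  "increments": [
    [1,0,0,0,-4],
    [1,0,0,0,-8],
    [1,0,0,0,-8.3],
    [1,0,0,0,-8.3],
    [1,0,0,0,-8.3],
    [1,0,0,0,-8.3],
    [1,0,0,0,-8.3],
    [1,0,0,0,-8.3],
    [1,0,0,0,-8.3],
    [1,0,0,0,-8.3]
  ]
}}

```text
t: 5.95
eef_pos: [557.2, 64.4, 228.7]
tcp_rot: [-2.625, 1.57, -2.878]
ft_force: [0.3, -0.3, -0.0]
opening: 0.416
```

Run:
```python
from h import *
p,R,s=tool();print(p,jaw(),s['opening']*95,s['joints'],go([558.9,64.5,59]))
for n in('top','scene'): c=cam(n); save(c,n+'3.png')
a=cv2.imread('pics/top3.png')[100:260,230:380];b=cv2.imread('pics/scene3.png')[140:300,150:300]
cv2.imwrite('pics/c3.png',cv2.resize(np.hstack([a,b]),None,fx=2.6,fy=2.6,interpolation=cv2.INTER_CUBIC))
```

```text
[557.17140234  64.41523298 228.72749057] -14.48855997389583 39.538980570271825 [-2.58537667e-03  3.96876905e-01  1.71397706e+00 -1.98754882e-04
  1.03136468e+00  2.50389752e-01] [169.7   0.6   1.7]
```

View pics/c3.png

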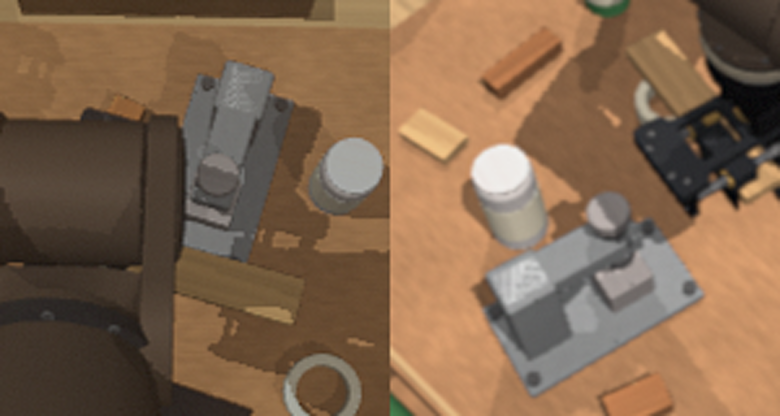

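Both views show the slat held level in front of the press, with its free end near top px (344,215). I'll check that end, then descend in front and insert.

Run:
```python
from h import *
c=cam('top')
e=np.mean([onz(c,345.7,206.1,244),onz(c,341.5,223.4,244)],0)[:2]; p=tool()[0][:2]
w=onz(c,345.7,206.1,244)-onz(c,341.5,223.4,244);print(e,np.linalg.norm(w),'tcp-end',np.linalg.norm(p-e),np.degrees(np.arctan2(*(p-e)[::-1])))
```

```text
[515.39945873 -98.98562949] 38.87816409985506 tcp-end 168.8072239399241 75.65739251515457
```

{"method": "apply_moves", "body": {
  "increments": [
    [1,30,0,0,0],
    [1,45,0,0,0],
    [1,45,0,0,0],
    [1,35,0,0,0],
    [1,14,0,0,0],
    [1,0,0,0,0]
  ]
}}

```text
t: 6.7
eef_pos: [556.3, 64.8, 57.9]
tcp_rot: [-2.853, 1.567, -3.116]
ft_force: [-0.1, -0.7, -0.0]
opening: 0.419
```

{"method": "apply_moves", "body": {
  "increments": [
    [1,0,0,12,0],
    [1,0,0,20,0],
    [1,0,-0.5,20,0],
    [1,0,-0.5,20,0],
    [1,0,-0.5,18,0],
    [1,0,0,10,0],
    [1,0,0,2.5,0],
    [1,0,0,0,0],
    [1,0,0,0,0]
  ]
}}

```text
t: 7.6
eef_pos: [655.5, 37.7, 60.4]
tcp_rot: [-2.668, 1.571, -2.926]
ft_force: [-0.0, 0.0, -0.2]
opening: 0.417
```

{"method": "apply_moves", "body": {
  "increments": [
    [1,3,0,0,0],
    [1,2,0,0,0],
    [1,1.5,0,0,0],
    [1,0,0,0,0]
  ]
}}

```text
t: 8.0
eef_pos: [655.8, 37.5, 53.3]
tcp_rot: [-2.778, 1.57, -3.036]
ft_force: [0.6, 1.0, -0.5]
opening: 0.418
```

Run:
```python
from h import *
p,R,s=tool();print(p,jaw(),s['opening']*95,go([655.3,37.5,50]),np.round(s['ft_force'],1),np.round(s['moment'],2))
c=cam('scene'); save(c,'scene4.png')
a=cv2.imread('pics/scene4.png')[110:300,140:320]
cv2.imwrite('pics/c4.png',cv2.resize(a,None,fx=4,fy=4,interpolation=cv2.INTER_CUBIC)[:600])
```

```text
[655.78238365  37.53435908  53.25034895] -14.795279457280374 39.747496111593044 [ 3.3 -0.2 -0.5] [ 0.6  1.  -0.5] [ 0.08 -0.07 -0.  ]
```

View pics/c4.png

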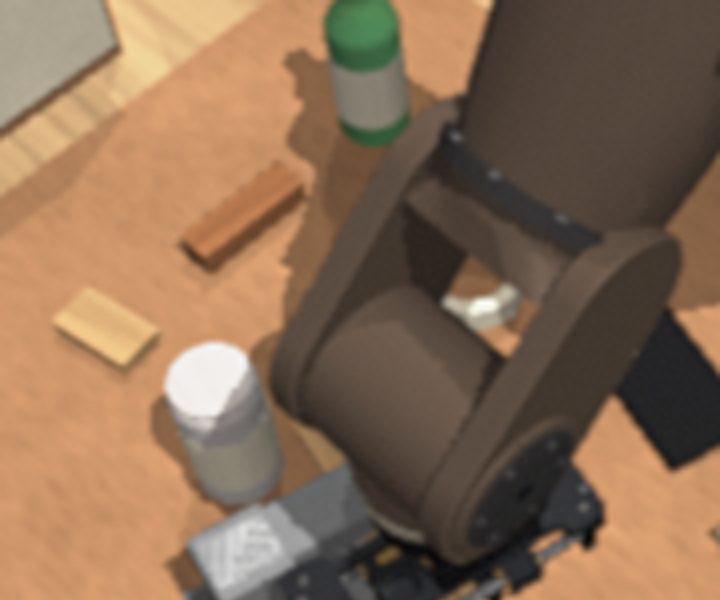

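{"method": "apply_moves", "body": {
  "increments": [
    [1,1.5,0,0,0],
    [1,1.5,0,0,0],
    [1,0,0,0,0]
  ]
}}

```text
t: 8.35
eef_pos: [655.9, 37.4, 50.4]
tcp_rot: [-2.695, 1.57, -2.954]
ft_force: [0.8, -0.6, -0.7]
opening: 0.418
```

{"method": "apply_moves", "body": {
  "increments": [
    [1,1,0,0,0],
    [1,0.5,0,0,0],
    [1,0,0,0,0]
  ]
}}

```text
t: 8.65
eef_pos: [656.0, 37.4, 49.2]
tcp_rot: [-0.519, 1.571, -0.777]
ft_force: [-0.2, -0.4, 0.6]
opening: 0.42
```

{"method": "apply_moves", "body": {
  "increments": [
    [0.5,0,0,0,0],
    [0.3,0,0,0,0],
    [0.1,0,0,0,0],
    [0,0,0,0,0],
    [0,0,0,0,0],
    [0,0,0,0,0],
    [0,0,0,0,0]
  ]
}}

```text
t: 9.35
eef_pos: [656.0, 37.4, 49.1]
tcp_rot: [-0.75, 1.571, -1.008]
ft_force: [1.2, 0.2, -0.2]
opening: 0.947
```

{"method": "apply_moves", "body": {
  "increments": [
    [0,-10,0,0,0],
    [0,-40,0,0,0],
    [0,-45,0,0,0],
    [0,-45,0,0,0],
    [0,-45,0,0,0],
    [0,-5,0,0,0],
    [0,0,15,-20,0],
    [0,0,27,-33,0],
    [0,0,27,-33,0],
    [0,0,27,-33,0]
  ]
}}

```text
t: 10.35
eef_pos: [564.2, 161.6, 239.2]
tcp_rot: [-1.901, 1.571, -2.16]
ft_force: [1.2, 0.6, 0.3]
opening: 1.001
```

{"method": "apply_moves", "body": {
  "increments": [
    [0,0,27,-33,0],
    [0,0,27,-33,0],
    [0,0,27,-33,0],
    [0,0,26,-32,0],
    [0,0,0,0,8],
    [0,0,0,0,8],
    [0,0,0,0,8],
    [0,0,0,0,8],
    [0,0,0,0,8],
    [0,0,0,0,8]
  ]
}}

```text
t: 11.35
eef_pos: [465.9, 297.5, 239.2]
tcp_rot: [-0.67, 1.571, -1.772]
ft_force: [-0.2, 0.5, 0.9]
opening: 1.001
```

Run:
```python
from h import *
p,R,s=tool();print(p,jaw(),s['joints'],go([466.3,297.4,47]))
for n in('top','scene'): c=cam(n); save(c,n+'5.png')
a=cv2.imread('pics/scene5.png')[140:290,160:290];b=cv2.imread('pics/top5.png')[100:250,270:400]
cv2.imwrite('pics/c5.png',cv2.resize(np.hstack([a,b]),None,fx=3,fy=3,interpolation=cv2.INTER_CUBIC))
```

```text
[465.92431805 297.52716727 239.24751798] -63.12485684673684 [ 4.48849721e-01  3.74177654e-01  1.72009551e+00 -9.79759901e-05
  1.04738400e+00  1.55063529e+00] [192.2   0.3   0.3]
```

View pics/c5.png

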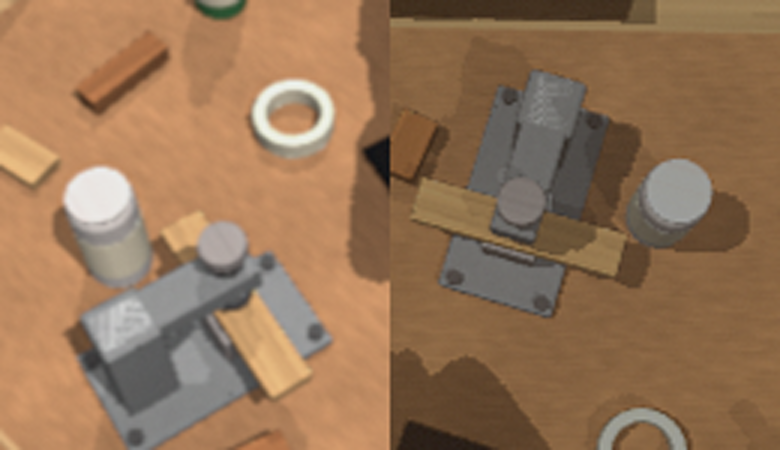

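Run:
```python
from h import *
c=cam('top')
P=lambda L,z:np.array([onz(c,270+(x-390+.5)/3-.5,100+(y+.5)/3-.5,z) for x,y in L])[:,:2]
S=P([(420,178),(412,220),(614,277),(629,236)],65);B=P([(440,285),(553,316),(608,118),(498,87)],12)
d=B[2:].mean(0)-B[:2].mean(0);ax=d/np.linalg.norm(d);ay=np.array([-ax[1],ax[0]]);o=B.mean(0)-35*ax
e=(S[0]+S[1]-S[2]-S[3])/2;r=S.mean(0)-o
print('press',o,'yaw',np.arctan2(ax[1],ax[0]),'slat rel',r@ax,r@ay,'ang',np.arctan2(e@ax,e@ay),np.linalg.norm(e),np.linalg.norm(S[0]-S[1]))
print('cap',P([(521,203)],170))
```

```text
press [634.58769349 -36.22872809] yaw -0.25621682772441656 slat rel -1.171852492701834 -1.3721250768727016 ang 0.00020432017287861084 189.03986892913653 38.61661522974421
cap [[633.76163083 -34.72727031]]
```

{"method": "apply_moves", "body": {
  "increments": [
    [0,30,0,0,0],
    [0,45,0,0,0],
    [0,45,0,0,0],
    [0,40,0,0,0],
    [0,25,0,0,0],
    [0,7,0,0,0],
    [0.6,0,0,0,0],
    [0.8,0,0,0,0],
    [1,0,0,0,0],
    [1,0,0,0,0]
  ]
}}

```text
t: 12.5
eef_pos: [466.6, 297.8, 48.3]
tcp_rot: [1.498, 1.569, 0.402]
ft_force: [-0.4, -0.7, 0.9]
opening: 0.722
```

{"method": "apply_moves", "body": {
  "increments": [
    [1,0,0,0,0],
    [1,0,0,0,0],
    [1,0,0,0,0],
    [1,0,0,0,0]
  ]
}}

```text
t: 12.9
eef_pos: [466.2, 297.6, 47.1]
tcp_rot: [0.166, 1.571, -0.93]
ft_force: [-0.6, 0.0, -0.7]
opening: 0.386
```

{"method": "apply_moves", "body": {
  "increments": [
    [1,0,0,0,0],
    [1,0,0,0,0],
    [1,0,0,0,0],
    [1,0,0,0,0]
  ]
}}

```text
t: 13.3
eef_pos: [466.1, 297.6, 47.0]
tcp_rot: [-0.857, 1.571, -1.953]
ft_force: [-0.2, 0.5, -0.6]
opening: 0.23
```

{"method": "apply_moves", "body": {
  "increments": [
    [1,-2,0,0,0],
    [1,-5,0,0,0],
    [1,-20,0,0,0],
    [1,-35,0,0,0],
    [1,-40,0,0,0],
    [1,-40,0,0,0],
    [1,-40,0,0,0],
    [1,-10,0,0,0],
    [1,0,0,0,0]
  ]
}}

```text
t: 14.2
eef_pos: [466.2, 297.6, 240.0]
tcp_rot: [1.501, 1.569, 0.405]
ft_force: [0.7, -0.2, -4.8]
opening: 0.23
```

Run:
```python
from h import *
p,R,s=tool();print(p,jaw(),s['opening']*95,np.round(s['ft_force'],1),np.round(s['moment'],2),R.round(3).tolist())
for n in('scene',): c=cam(n); save(c,n+'6.png')
a=cv2.imread('pics/scene6.png')[170:320,320:480]
cv2.imwrite('pics/c6.png',cv2.resize(a,None,fx=3.5,fy=3.5,interpolation=cv2.INTER_CUBIC))
```

```text
[466.2006503  297.63687857 240.0122293 ] -62.7962640983767 21.812889446181497 [ 0.7 -0.2 -4.8] [-0.04  0.13 -0.02] [[0.002, 0.889, 0.457], [0.001, 0.457, -0.889], [-1.0, 0.002, 0.0]]
```

View pics/c6.png

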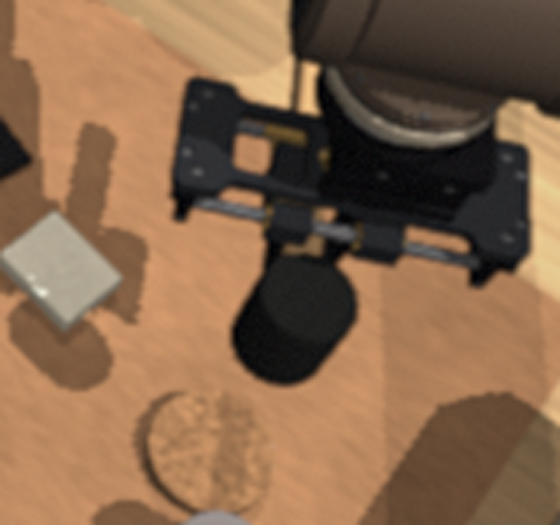

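Run:
```python
from h import *
c=cam('scene');t=cam('top');save(t,'top6.png')
print('head',onz(c,407.6,255.3,283),'pad(scene)',onz(c,379,298.8,20))
print('cap scene',onz(c,233.6,221.6,170))
print('go',go([0,0,0]))
h=cv2.cvtColor(cv2.imread('pics/top6.png'),cv2.COLOR_BGR2HSV)
# head in top: dark mask near
X=proj(t,[506,318,283]);print(X)
a=cv2.imread('pics/top6.png');x,y=X.astype(int)
cv2.imwrite('pics/c7.png',cv2.resize(a[160:290,110:240],None,fx=4,fy=4,interpolation=cv2.INTER_CUBIC))
```

```text
head [509.81349944 319.27877019 283.        ] pad(scene) [506.72462186 322.75049655  20.        ]
cap scene [639.46055671 -32.50287801 170.        ]
go [ 238.9 -549.    51.6]
[146.30738611 213.20900293]
```

View pics/c7.png

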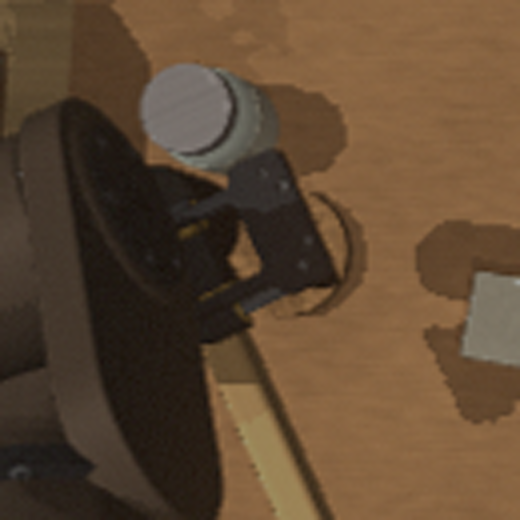

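{"method": "apply_moves", "body": {
  "increments": [
    [1,0,-2.5,20,0],
    [1,0,-5.6,45,0],
    [1,0,-5.6,45,0],
    [1,0,-5.6,45,0],
    [1,0,-5.6,45,0],
    [1,0,-5.6,45,0],
    [1,0,-5.6,45,0],
    [1,0,-5.6,45,0],
    [1,0,-3,25,0],
    [1,0,-1.5,12,0]
  ]
}}

```text
t: 15.35
eef_pos: [595.1, -56.7, 236.7]
tcp_rot: [-2.136, 1.567, 3.049]
ft_force: [0.7, 0.4, -4.5]
opening: 0.228
```

Run:
```python
from h import *
p,R,s=tool();print(p,jaw(),s['opening']*95,s['joints'],go([595.2,-54.4,240]))
c=cam('scene');save(c,'scene7.png');t=cam('top')
print('pad top',onz(t,180.2,222.1,20))
a=cv2.imread('pics/scene7.png')[140:290,170:330]
cv2.imwrite('pics/c8.png',cv2.resize(a,None,fx=4,fy=4,interpolation=cv2.INTER_CUBIC))
print('cap',proj(c,[636,-35,170]),'head top pred',proj(c,[636,-35,283]))
g=cv2.cvtColor(a,cv2.COLOR_BGR2GRAY);
```

```text
[595.12597755 -56.69318593 236.72150945] -62.92918539981118 21.62882228640601 [-2.05267402e-01  4.42587715e-01  1.61213941e+00 -4.28376085e-04
  1.09023752e+00  8.93250141e-01] [-3.3  1.1 -2. ]
pad top [503.51952926 323.48329167  20.        ]
cap [233.89095842 220.00675989] head top pred [228.54129681 193.44415225]
```

View pics/c8.png

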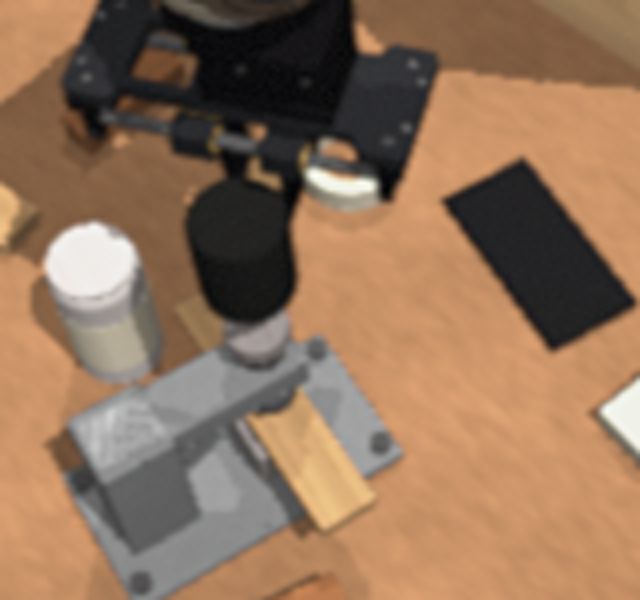

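The head sits squarely over the cap (crop head (238,223), cap (257,335), allowing for view tilt). First blow.

{"method": "apply_moves", "body": {
  "increments": [
    [1,0,0,-1.5,0],
    [1,0,0,0,0]
  ]
}}

```text
t: 15.65
eef_pos: [593.9, -51.6, 238.8]
tcp_rot: [-2.403, 1.57, 2.785]
ft_force: [0.3, -0.5, -4.4]
opening: 0.228
```

{"method": "apply_moves", "body": {
  "increments": [
    [1,25,0,0,0],
    [1,30,0,0,0]
  ]
}}

```text
t: 15.85
eef_pos: [595.0, -51.8, 185.1]
tcp_rot: [0.922, 1.567, -0.173]
ft_force: [2.7, 1.2, 6.7]
opening: 0.231
```

```bash
python3 -c "
from h import *
p,R,s=tool();print(p,s['opening']*95,np.round(s['ft_force'],1),np.round(s['moment'],2))"
```

```text
[594.9817149  -51.76171889 185.13408869] 21.961831522567266 [2.7 1.2 6.7] [ 0.19 -0.63  0.  ]
```

{"method": "apply_moves", "body": {
  "increments": [
    [1,-25,0,1,0],
    [1,-25,0,1,0],
    [1,0,0,0,0],
    [1,25,0,0,0],
    [1,33,0,0,0],
    [1,0,0,0,0]
  ]
}}

```text
t: 16.45
eef_pos: [593.8, -53.9, 172.8]
tcp_rot: [-2.187, 1.567, 3.001]
ft_force: [-0.8, -0.2, -3.7]
opening: 0.229
```

```bash
python3 -c "
from h import *
p,R,s=tool();print(p,s['opening']*95,np.round(s['ft_force'],1),np.round(s['moment'],2))"
```

```text
[593.82084972 -53.90354401 172.76384055] 21.77983843201464 [-0.8 -0.2 -3.7] [-0.03  0.06 -0.02]
```

The contact height is about 6 mm lower than it should be at home, so the mallet has probably turned in the grip. I'll go back to the earlier pose and compare numerically with the previous image.

{"method": "apply_moves", "body": {
  "increments": [
    [1,-20,0,0,0],
    [1,-30,0,0,0],
    [1,-16,0,0,0],
    [1,0,0,0,0],
    [1,0,0,0,0]
  ]
}}

```text
t: 16.95
eef_pos: [594.9, -54.3, 241.6]
tcp_rot: [-2.259, 1.57, 2.929]
ft_force: [-0.7, 0.2, -4.2]
opening: 0.228
```

Run:
```python
from h import *
p,R,s=tool();print(p,s['ft_force'],np.round(s['moment'],2))
c=cam('scene');save(c,'scene8.png');t=cam('top');save(t,'top8.png')
for n in('scene7','scene8'):
    a=cv2.imread(f'pics/{n}.png'); 
    m=(a.max(2)<45).astype(np.uint8); sub=m[185:235,210:252]
    print(n); 
    for r in range(0,50,2): print(185+r,''.join('#' if x else '.' for x in sub[r]))
# cap: greyish light low-sat pixels
for n in('scene0','scene5','scene7','scene8'):
    a=cv2.imread(f'pics/{n}.png'); h=cv2.cvtColor(a,cv2.COLOR_BGR2HSV)
    print(n,[tuple(int(q) for q in a[r,234]) for r in range(210,246,3)])
```

```text
[594.89518148 -54.27542394 241.62206248] [-0.70598871  0.2265238  -4.24543167] [-0.04  0.06  0.04]
scene7
185 ................######.........#####......
187 .............##############....####.......
189 ..........########################........
191 .........########################.........
193 ........#########################.........
195 .......#########################..........
197 .......#########################..........
199 .......#########################..........
201 ........########################..........
203 ........#########################.........
205 .........########################.........
207 ..........#######################.........
209 ..........#######################.........
211 ...........######################.........
213 ...........#####################..........
215 ............###################...........
217 ..............###############.............
219 .................#########................
221 ..........................................
223 ..........................................
225 ..........................................
227 ...
[... 1456 characters left out ...]
150, 153, 162), (115, 119, 126), (52, 54, 55), (124, 124, 124), (108, 108, 108), (83, 83, 83), (82, 84, 88)]
scene5 [(99, 141, 193), (119, 144, 183), (166, 169, 179), (161, 164, 174), (165, 169, 178), (166, 170, 179), (128, 131, 138), (57, 58, 60), (134, 134, 134), (118, 118, 118), (92, 91, 91), (67, 87, 106)]
scene7 [(23, 24, 25), (20, 22, 21), (21, 23, 22), (24, 25, 26), (130, 133, 141), (152, 156, 164), (127, 130, 138), (62, 62, 65), (140, 140, 140), (123, 123, 124), (95, 95, 94), (69, 90, 111)]
scene8 [(24, 25, 27), (26, 25, 26), (33, 35, 36), (155, 159, 168), (161, 165, 175), (152, 155, 164), (152, 155, 165), (136, 139, 149), (127, 126, 129), (122, 123, 123), (96, 95, 95), (78, 76, 77)]
```

Run:
```python
import cv2
for n in('scene5','scene7','scene8'):
    a=cv2.imread(f'pics/{n}.png')
    for u in (231,236,240): print(n,u,a[218:248,u,2].tolist())
from h import *
c=cam('scene')
for z in (172,152): print(z,proj(c,[636,-35,z]),proj(c,[636,-35,z-16]))
```

```text
scene5 231 [178, 180, 179, 179, 177, 178, 179, 180, 182, 167, 125, 95, 80, 79, 112, 132, 133, 132, 133, 135, 129, 110, 94, 90, 90, 112, 137, 128, 130, 137]
scene5 236 [179, 180, 179, 177, 174, 175, 176, 179, 178, 162, 122, 102, 85, 72, 91, 129, 137, 131, 112, 96, 92, 90, 86, 72, 64, 120, 183, 197, 198, 201]
scene5 240 [178, 181, 181, 179, 176, 169, 156, 136, 114, 105, 97, 92, 114, 131, 135, 128, 108, 94, 93, 98, 100, 85, 72, 74, 114, 170, 202, 207, 206, 207]
scene7 231 [21, 23, 43, 77, 100, 128, 162, 169, 169, 159, 125, 100, 86, 81, 116, 138, 140, 138, 139, 141, 135, 115, 100, 94, 95, 117, 144, 133, 138, 143]
scene7 236 [25, 54, 102, 141, 160, 161, 163, 165, 167, 157, 125, 107, 89, 74, 97, 135, 143, 138, 118, 101, 95, 95, 90, 76, 67, 126, 192, 207, 207, 211]
scene7 240 [136, 161, 165, 162, 162, 157, 149, 134, 117, 109, 98, 97, 118, 136, 142, 133, 113, 99, 96, 102, 106, 90, 76, 76, 120, 178, 210, 216, 216, 217]
scene8 231 [94, 117, 121, 136, 163, 180, 174, 166, 166, 166, 167, 168, 157, 121, 94, 97, 120, 137, 140, 141, 135, 115, 99, 96, 94, 103, 119, 127, 139, 145]
scene8 236 [172, 176, 167, 165, 164, 161, 160, 161, 161, 162, 165, 167, 164, 139, 114, 114, 134, 137, 119, 100, 94, 94, 93, 94, 90, 85, 69, 79, 146, 204]
scene8 240 [192, 173, 168, 166, 164, 164, 163, 165, 166, 164, 156, 135, 115, 113, 124, 128, 112, 100, 97, 102, 108, 101, 95, 91, 85, 74, 68, 120, 187, 217]
172 [233.80631056 219.58645892] [234.47457629 222.9045904 ]
152 [234.63851175 223.71857704] [235.28214586 226.91440544]
```

The plunger has gone down about 15–18 mm, and the mallet has tilted head-up in the grip by about 0.15 rad. I'll level it by pressing the handle's end gently on the fixed batten (25 mm high, so TCP about 31 when level), then strike again.

{"method": "apply_moves", "body": {
  "increments": [
    [1,0,-15,10,0],
    [1,0,-35,22,0],
    [1,0,-35,22,0],
    [1,0,-33,22.5,0],
    [1,0,0,0,-7],
    [1,0,0,0,-8],
    [1,0,0,0,-8],
    [1,0,0,0,-8],
    [1,0,0,0,-8],
    [1,0,0,0,-8]
  ]
}}

```text
t: 18.1
eef_pos: [524.7, -177.4, 241.6]
tcp_rot: [-3.036, 1.57, 2.976]
ft_force: [-0.7, 0.1, -4.3]
opening: 0.23
```

{"method": "apply_moves", "body": {
  "increments": [
    [1,0,0,0,-8],
    [1,0,0,0,-8],
    [1,0,0,0,0]
  ]
}}

```text
t: 18.4
eef_pos: [524.8, -177.3, 241.6]
tcp_rot: [3.002, 1.57, 3.007]
ft_force: [-0.2, 0.3, -3.6]
opening: 0.23
```

Run:
```python
from h import *
p,R,s=tool();print(p,jaw(),s['joints'],s['opening']*95,go([525,-176,70]),np.round(s['ft_force'],1),np.round(s['moment'],2))
c=cam('top');save(c,'top9.png');print(proj(c,[525,-131,270]),proj(c,[525,-328,260]))
a=cv2.imread('pics/top9.png');h=cv2.cvtColor(a,cv2.COLOR_BGR2HSV)
# handle end: wood-yellow pixels along expected column
x,y=proj(c,[525,-328,260]).round().astype(int)
for r in range(y-12,y+13,2): print(r,x-50,[int(v) for v in a[r,x-50:x+20:3,2]])
```

```text
[ 524.7547122  -177.33534707  241.62159953] 0.3000467305668121 [-4.45030083e-01  3.73568257e-01  1.71401270e+00 -2.79550846e-04
  1.05476855e+00 -4.50128812e-01] 21.82752561060191 [171.6   1.3   0.4] [-0.2  0.3 -3.6] [-0.17 -0.09 -0.01]
[360.4251556  209.53540784] [452.99337438 212.04736175]
200 403 [78, 79, 78, 80, 80, 81, 82, 83, 85, 81, 84, 84, 81, 82, 81, 79, 78, 74, 47, 73, 72, 73, 73, 131]
202 403 [77, 75, 77, 79, 79, 82, 83, 81, 82, 83, 83, 83, 82, 82, 80, 81, 77, 63, 50, 72, 73, 74, 71, 126]
204 403 [74, 74, 75, 76, 78, 80, 80, 82, 82, 82, 83, 82, 82, 83, 82, 81, 78, 48, 49, 72, 73, 73, 73, 127]
206 403 [72, 73, 73, 74, 76, 76, 79, 80, 80, 82, 82, 83, 85, 84, 83, 82, 73, 44, 58, 72, 71, 71, 75, 124]
208 403 [69, 69, 73, 74, 72, 77, 77, 78, 79, 79, 81, 82, 82, 84, 84, 77, 62, 48, 66, 71, 72, 72, 91, 126]
210 403 [67, 69, 71, 73, 75, 74, 76, 77, 76, 79, 79, 83, 83, 83, 75, 76, 43, 48, 70, 73, 70, 72, 91, 124]
212 403 [65, 66, 69, 70, 71, 72, 73, 74, 76, 78, 77, 80, 78, 72, 72, 71, 46, 46, 73, 71, 73, 72, 112, 123]
214 403 [58, 65, 66, 68, 69, 73, 72, 75, 74, 76, 77, 70, 71, 72, 72, 56, 45, 47, 71, 71, 73, 72, 133, 127]
216 403 [54, 56, 59, 65, 68, 69, 71, 72, 74, 71, 69, 66, 70, 69, 74, 47, 48, 50, 70, 72, 71, 71, 83, 133]
218 403 [49, 52, 54, 60, 63, 68, 69, 63, 64, 65, 66, 68, 69, 70, 59, 46, 46, 56, 70, 71, 72, 72, 81, 80]
220 403 [51, 49, 51, 53, 55, 57, 59, 61, 63, 63, 65, 65, 68, 67, 42, 45, 47, 65, 70, 71, 70, 76, 85, 86]
222 403 [58, 54, 44, 49, 55, 55, 57, 57, 62, 62, 64, 64, 65, 62, 45, 45, 45, 69, 70, 70, 71, 82, 84, 86]
224 403 [64, 58, 58, 45, 48, 53, 55, 56, 56, 60, 63, 62, 64, 42, 44, 46, 45, 71, 71, 71, 72, 80, 94, 82]
```

{"method": "apply_moves", "body": {
  "increments": [
    [1,30,0,0,0],
    [1,45,0,0,0],
    [1,45,0,0,0],
    [1,35,0,0,0],
    [1,17,0,0,0],
    [1,5,0,0,0],
    [1,0,0,0,0]
  ]
}}

```text
t: 19.15
eef_pos: [525.3, -177.0, 64.9]
tcp_rot: [2.809, 1.57, 2.81]
ft_force: [0.1, 0.6, -3.5]
opening: 0.236
```

{"method": "apply_moves", "body": {
  "increments": [
    [1,5,0,0,0],
    [1,5,0,0,0],
    [1,5,0,0,0],
    [1,0,0,0,0]
  ]
}}

```text
t: 19.55
eef_pos: [525.2, -176.7, 49.8]
tcp_rot: [2.875, 1.57, 2.878]
ft_force: [-1.0, -0.4, -3.9]
opening: 0.228
```

```bash
python3 -c "
from h import *
p,R,s=tool();print(p,np.round(s['ft_force'],1),np.round(s['moment'],2))"
```

```text
[ 525.20244045 -176.74832374   49.83357951] [-1.  -0.4 -3.9] [-0.07 -0.06  0.02]
```

{"method": "apply_moves", "body": {
  "increments": [
    [1,3,0,0,0],
    [1,3,0,0,0],
    [1,0,0,0,0]
  ]
}}

```text
t: 19.85
eef_pos: [525.4, -176.8, 44.0]
tcp_rot: [-0.954, 1.571, -0.951]
ft_force: [0.5, 0.9, -3.2]
opening: 0.231
```

{"method": "apply_moves", "body": {
  "increments": [
    [1,3,0,0,0],
    [1,3,0,0,0],
    [1,0,0,0,0]
  ]
}}

```text
t: 20.15
eef_pos: [525.3, -176.8, 37.8]
tcp_rot: [-2.879, 1.571, -2.875]
ft_force: [-0.4, 0.2, -4.4]
opening: 0.228
```

```bash
python3 -c "
from h import *
for i in range(3):
  p,R,s=tool();print(p,np.round(s['ft_force'],1),np.round(s['moment'],2))"
```

```text
[ 525.34795359 -176.79135365   37.78902083] [-0.4  0.2 -4.4] [-0.22 -0.2   0.06]
[ 525.34795359 -176.79135365   37.78902083] [-0.4  0.2 -4.4] [-0.22 -0.2   0.06]
[ 525.34795359 -176.79135365   37.78902083] [-0.4  0.2 -4.4] [-0.22 -0.2   0.06]
```

{"method": "apply_moves", "body": {
  "increments": [
    [1,3,0,0,0],
    [1,2,0,0,0],
    [1,0,0,0,0]
  ]
}}

```text
t: 20.45
eef_pos: [525.3, -176.8, 32.8]
tcp_rot: [3.024, 1.57, 3.028]
ft_force: [0.3, 0.4, -3.1]
opening: 0.227
```

```bash
python3 -c "
from h import *
for i in range(3):
  p,R,s=tool();print(p,np.round(s['ft_force'],1),np.round(s['moment'],2))"
```

```text
[ 525.28290801 -176.80096031   32.81680073] [ 0.3  0.4 -3.1] [-0.16 -0.15  0.05]
[ 525.28290801 -176.80096031   32.81680073] [ 0.3  0.4 -3.1] [-0.16 -0.15  0.05]
[ 525.28290801 -176.80096031   32.81680073] [ 0.3  0.4 -3.1] [-0.16 -0.15  0.05]
```

{"method": "apply_moves", "body": {
  "increments": [
    [1,2,0,0,0],
    [1,2,0,0,0],
    [1,0,0,0,0],
    [1,0,0,0,0]
  ]
}}

```text
t: 20.85
eef_pos: [525.3, -176.8, 29.0]
tcp_rot: [2.989, 1.571, 2.993]
ft_force: [0.4, 0.5, -3.3]
opening: 0.226
```

```bash
python3 -c "
from h import *
p,R,s=tool();print(p,np.round(s['ft_force'],1),np.round(s['moment'],2))"
```

```text
[ 525.2936241  -176.83509114   29.02631011] [ 0.4  0.5 -3.3] [-0.14 -0.12  0.01]
```

{"method": "apply_moves", "body": {
  "increments": [
    [1,1,0,0,0],
    [1,1,0,0,0],
    [1,1,0,0,0],
    [1,0,0,0,0]
  ]
}}

```text
t: 21.25
eef_pos: [525.4, -176.8, 26.0]
tcp_rot: [-2.502, 1.571, -2.498]
ft_force: [0.5, 0.4, -2.0]
opening: 0.231
```

```bash
python3 -c "
from h import *
p,R,s=tool();print(p,np.round(s['ft_force'],1),np.round(s['moment'],2))"
```

```text
[ 525.35225233 -176.80233779   26.01170373] [ 0.5  0.4 -2. ] [-0.18 -0.1   0.02]
```

{"method": "apply_moves", "body": {
  "increments": [
    [1,1,0,0,0],
    [1,1,0,0,0],
    [1,0,0,0,0],
    [1,0,0,0,0]
  ]
}}

```text
t: 21.65
eef_pos: [525.4, -176.8, 24.3]
tcp_rot: [-0.73, 1.571, -0.727]
ft_force: [-0.8, 1.5, 3.2]
opening: 0.228
```

```bash
python3 -c "
from h import *
p,R,s=tool();print(p,np.round(s['ft_force'],1),np.round(s['moment'],2))"
```

```text
[ 525.38056146 -176.82755313   24.32049971] [-0.8  1.5  3.2] [-0.01  0.1   0.03]
```

{"method": "apply_moves", "body": {
  "increments": [
    [1,1,0,0,0],
    [1,0,0,0,0],
    [1,0,0,0,0]
  ]
}}

```text
t: 21.95
eef_pos: [525.4, -176.8, 24.2]
tcp_rot: [-0.54, 1.57, -0.536]
ft_force: [-4.1, 2.7, 16.5]
opening: 0.233
```

```bash
python3 -c "
from h import *
p,R,s=tool();print(p,np.round(s['ft_force'],1),np.round(s['moment'],2))"
```

```text
[ 525.41627683 -176.82461973   24.22719031] [-4.1  2.7 16.5] [ 0.26  0.71 -0.  ]
```

Contact came at TCP 24.3 with the head on the table and the handle's end on the batten, so the mallet is now held within about 0.03 rad of level, roughly 4 mm higher in the jaws. Back to the press in this orientation for another blow.

{"method": "apply_moves", "body": {
  "increments": [
    [1,-10,0,0,0],
    [1,-30,0,0,0],
    [1,-45,0,0,0],
    [1,-45,0,0,0],
    [1,-45,0,0,0],
    [1,-35,0,0,0],
    [1,0,25,28,0],
    [1,0,35,40,0],
    [1,0,30,33,0],
    [1,0,8,9,0]
  ]
}}

```text
t: 22.95
eef_pos: [634.7, -77.7, 232.7]
tcp_rot: [1.181, 1.57, 1.187]
ft_force: [-1.0, -1.0, -4.0]
opening: 0.229
```

{"method": "apply_moves", "body": {
  "increments": [
    [1,0,0,0,0],
    [1,0,0,0,0]
  ]
}}

```text
t: 23.15
eef_pos: [632.0, -80.8, 232.7]
tcp_rot: [-3.061, 1.569, -3.057]
ft_force: [-0.4, 0.1, -3.4]
opening: 0.231
```

Run:
```python
from h import *
p,R,s=tool();print(p,jaw(),go([635.2,-78.8,232]),np.round(s['ft_force'],1),np.round(s['moment'],2))
c=cam('scene');save(c,'scene9.png')
a=cv2.imread('pics/scene9.png'); m=(a.max(2)<45)
for r in range(180,232,2): print(r,''.join('#' if x else '.' for x in m[r,195:265]))
print(proj(c,[635,-34,p[2]+8+35+4]),proj(c,[635,-34,p[2]+8-35+4]))
for u in (231,236,240): print(u,a[218:248,u,2].tolist())
```

```text
[631.95691576 -80.80998442 232.68993187] 0.21466752559491448 [0.7 2.  3.3] [-0.4  0.1 -3.4] [-0.12 -0.07  0.01]
180 ...####.....#####...........###.......................................
182 ....##....#######.........#####.......................................
184 .......#####..........###..#############..............................
186 .....######........######..#################..........................
188 ..###.....#......############################.........................
190 ..#...............###..#######################........................
192 ..............#...###...#######################.......................
194 .##............################################.......................
196 ###..............##############################.......................
198 #..................#############################......................
200 #.....................##########################......................
202 #........................#######################......................
204 ##.......................#######################......................
206 ##.......
[... 760 characters left out ...]
...................................................
228 ......................................................................
230 ......................................................................
[229.39554731 194.27850277] [232.7803383  211.32121254]
231 [43, 77, 96, 103, 125, 159, 166, 164, 165, 165, 169, 169, 158, 123, 95, 97, 120, 137, 141, 141, 135, 115, 99, 97, 95, 102, 120, 126, 139, 146]
236 [123, 180, 193, 191, 189, 183, 171, 162, 160, 164, 166, 168, 164, 141, 115, 115, 135, 138, 119, 100, 95, 95, 95, 95, 90, 85, 70, 79, 145, 207]
240 [200, 189, 191, 193, 192, 190, 190, 191, 187, 176, 160, 136, 116, 115, 125, 129, 114, 100, 97, 102, 108, 101, 98, 92, 86, 72, 67, 121, 188, 217]
```

{"method": "apply_moves", "body": {
  "increments": [
    [1,0,2,3,0],
    [1,0,0,0,0],
    [1,27,0,0,0],
    [1,32,0,0,0]
  ]
}}

```text
t: 23.6
eef_pos: [636.0, -79.1, 174.9]
tcp_rot: [-0.284, 1.567, -0.281]
ft_force: [-1.0, -5.6, 17.5]
opening: 0.232
```

```bash
python3 -c "
from h import *
p,R,s=tool();print(p,np.round(s['ft_force'],1),np.round(s['moment'],2))"
```

```text
[636.0405863  -79.14704243 174.92978935] [-1.  -5.6 17.5] [-0.85 -0.15 -0.11]
```

{"method": "apply_moves", "body": {
  "increments": [
    [1,0,0,0,0]
  ]
}}

```text
t: 23.7
eef_pos: [634.8, -79.1, 171.7]
tcp_rot: [3.006, 1.568, 3.008]
ft_force: [0.9, -0.2, -4.2]
opening: 0.232
```

```bash
python3 -c "
from h import *
p,R,s=tool();print(p,np.round(s['ft_force'],1),np.round(s['moment'],2))"
```

```text
[634.81167758 -79.07029763 171.6652087 ] [ 0.9 -0.2 -4.2] [-0.11 -0.12 -0.04]
```

{"method": "apply_moves", "body": {
  "increments": [
    [1,-20,0,0,0],
    [1,-30,0,0,0],
    [1,-11,0,0,0],
    [1,0,0,0,0],
    [1,0,0,0,0]
  ]
}}

```text
t: 24.2
eef_pos: [635.2, -78.5, 234.5]
tcp_rot: [3.031, 1.57, 3.034]
ft_force: [-0.1, -0.4, -4.6]
opening: 0.227
```

Run:
```python
from h import *
p,R,s=tool();print(p,jaw(),np.round(s['ft_force'],1),np.round(s['moment'],2))
c=cam('scene');save(c,'scene10.png')
a=cv2.imread('pics/scene10.png'); m=(a.max(2)<45)
for r in range(180,226,2): print(r,''.join('#' if x else '.' for x in m[r,195:265]))
g={n:cv2.imread(f'pics/{n}.png')[:,:,2].astype(float) for n in('scene5','scene7','scene8','scene9','scene10')}
# sub-pixel shift of cap lower edge/die edge by phase correlation-like 1-D match
from scipy.ndimage import shift
def est(n,ref='scene5',cols=(228,242),rows=(224,232)):
    best=[]
    R_=g[ref][:,cols[0]:cols[1]]; T=g[n][:,cols[0]:cols[1]]
    ds=np.arange(-2,8,.1); e=[]
    for d in ds:
        S=shift(R_,(d,0),order=1); r0,r1=int(rows[0]+round(d)),int(rows[1]+round(d))
        A=S[r0:r1]-S[r0:r1].mean();B=T[r0:r1]-T[r0:r1].mean(); e.append((A*B).sum()/np.sqrt((A*A).sum()*(B*B).sum()))
    return round(ds[int(np.argmax(e))],2),round(max(e),3)
for n in('scene7','scene8','scene9','scene10'): print(n,'cap edge',est(n),'die edge',est(n,cols=(234,244),rows=(240,246)))
for z in(172,152):print(z,proj(c,[622,-47,z]),proj(c,[622,-47,z-87]))
```

```text
[635.18863037 -78.5088203  234.4565582 ] 0.19432038504115914 [-0.1 -0.4 -4.6] [-0.12 -0.05 -0.04]
180 .#####.......######..........##.......................................
182 ...####...####.............###########................................
184 ....#...######........###################.............................
186 .....#######........#######################...........................
188 ...####..##.....#.##########################..........................
190 .###.............###########################..........................
192 .#................###########################.........................
194 ..............################################........................
196 ###............###############################........................
198 ##...............##############################.......................
200 ....................###########################.......................
202 .......................#########################......................
204 #.......................########################......................
206 #......................
[... 537 characters left out ...]
...................................
222 ......................................................................
224 ......................................................................
scene7 cap edge (np.float64(0.1), np.float64(0.987)) die edge (np.float64(0.0), np.float64(0.998))
scene8 cap edge (np.float64(2.4), np.float64(0.921)) die edge (np.float64(2.7), np.float64(0.951))
scene9 cap edge (np.float64(2.4), np.float64(0.9)) die edge (np.float64(2.7), np.float64(0.951))
scene10 cap edge (np.float64(2.4), np.float64(0.887)) die edge (np.float64(2.7), np.float64(0.951))
172 [234.3985262  212.75093761] [237.72641386 230.01740657]
152 [235.21108863 216.96685036] [238.42120481 233.62227177]
```

The third blow met about 21 N with no plunger movement: the cap and die edges match the previous picture to 0.1 px. So the die is home on the slat. Carrying the mallet back to the pad.

{"method": "apply_moves", "body": {
  "increments": [
    [1,0,15,-7,0],
    [1,0,40,-18,0],
    [1,0,43,-19.5,0],
    [1,0,43,-19.5,0],
    [1,0,43,-19.5,0],
    [1,0,43,-19.5,0],
    [1,0,43,-19.5,0],
    [1,0,43,-19.5,0],
    [1,0,43,-19.5,0],
    [1,0,25,-10,0]
  ]
}}

```text
t: 25.25
eef_pos: [460.0, 304.6, 234.4]
tcp_rot: [-2.972, 1.569, -2.966]
ft_force: [-0.1, -0.1, -3.8]
opening: 0.236
```

{"method": "apply_moves", "body": {
  "increments": [
    [1,0,0,0,7],
    [1,0,0,0,8],
    [1,0,0,0,8],
    [1,0,0,0,8],
    [1,0,0,0,8],
    [1,0,0,0,8],
    [1,0,0,0,8],
    [1,0,0,0,8],
    [1,0,0,0,0],
    [1,0,0,0,0]
  ]
}}

```text
t: 26.25
eef_pos: [462.1, 302.0, 234.6]
tcp_rot: [-1.605, 1.57, -2.696]
ft_force: [-0.0, 0.3, -4.1]
opening: 0.224
```

Run:
```python
from h import *
p,R,s=tool();print(p,jaw(),go([463.5,302.6,60]),np.round(s['ft_force'],1),np.round(s['moment'],2))
```

```text
[462.13041789 302.00106658 234.56539792] -62.546711767709326 [1.746e+02 1.700e+00 1.000e-01] [-0.   0.3 -4.1] [-0.06  0.13 -0.  ]
```

{"method": "apply_moves", "body": {
  "increments": [
    [1,25,1,0,0],
    [1,45,0.5,0,0],
    [1,45,0,0,0],
    [1,40,0,0,0],
    [1,20,0,0,0],
    [1,9,0,0,0],
    [1,3,0,0,0],
    [1,0,0,0,0]
  ]
}}

```text
t: 27.05
eef_pos: [464.4, 302.8, 48.7]
tcp_rot: [1.446, 1.57, 0.351]
ft_force: [0.1, 0.6, -4.1]
opening: 0.231
```

{"method": "apply_moves", "body": {
  "increments": [
    [1,1,0,0,0],
    [1,1,0,0,0],
    [1,1,0,0,0],
    [1,0,0,0,0]
  ]
}}

```text
t: 27.45
eef_pos: [464.2, 302.6, 45.4]
tcp_rot: [1.406, 1.57, 0.311]
ft_force: [-0.4, -0.0, -3.9]
opening: 0.229
```

{"method": "apply_moves", "body": {
  "increments": [
    [1,1,0,0,0],
    [1,0.5,0,0,0],
    [1,0,0,0,0]
  ]
}}

```text
t: 27.75
eef_pos: [464.1, 302.6, 43.5]
tcp_rot: [-0.979, 1.571, -2.075]
ft_force: [0.3, -0.3, -4.3]
opening: 0.228
```

{"method": "apply_moves", "body": {
  "increments": [
    [1,1,0,0,0],
    [1,0.5,0,0,0],
    [1,0,0,0,0]
  ]
}}

```text
t: 28.05
eef_pos: [464.1, 302.5, 42.0]
tcp_rot: [-1.177, 1.571, -2.273]
ft_force: [0.3, 0.1, -4.1]
opening: 0.232
```

{"method": "apply_moves", "body": {
  "increments": [
    [1,1,0,0,0],
    [1,0,0,0,0]
  ]
}}

```text
t: 28.25
eef_pos: [464.1, 302.5, 41.0]
tcp_rot: [-1.108, 1.571, -2.204]
ft_force: [-0.4, 0.1, -3.6]
opening: 0.229
```

```bash
python3 -c "
from h import *
p,R,s=tool();print(p,np.round(s['ft_force'],1),np.round(s['moment'],2))"
```

```text
[464.09997178 302.53549333  40.97030526] [-0.4  0.1 -3.6] [-0.04  0.04  0.  ]
```

{"method": "apply_moves", "body": {
  "increments": [
    [1,1,0,0,0],
    [1,0,0,0,0]
  ]
}}

```text
t: 28.45
eef_pos: [464.1, 302.5, 40.0]
tcp_rot: [-1.057, 1.571, -2.153]
ft_force: [0.5, 0.4, -4.0]
opening: 0.232
```

{"method": "apply_moves", "body": {
  "increments": [
    [1,1,0,0,0],
    [1,0,0,0,0]
  ]
}}

```text
t: 28.65
eef_pos: [464.1, 302.5, 39.0]
tcp_rot: [-1.06, 1.571, -2.156]
ft_force: [-1.2, -0.2, -3.3]
opening: 0.228
```

{"method": "apply_moves", "body": {
  "increments": [
    [1,0.7,0,0,0],
    [1,0,0,0,0]
  ]
}}

```text
t: 28.85
eef_pos: [464.1, 302.6, 38.7]
tcp_rot: [1.107, 1.571, 0.011]
ft_force: [-2.4, -1.3, 1.5]
opening: 0.232
```

Run:
```python
from h import *
p,R,s=tool();print(p,np.round(s['ft_force'],1),np.round(s['moment'],2))
c=cam('scene');save(c,'scene11.png')
for n in('scene0','scene11'):
    a=cv2.imread(f'pics/{n}.png'); m=(a.max(2)<48); print(n)
    for r in range(272,312,2): print(r,''.join('#' if x else '.' for x in m[r,355:410]))
```

```text
[464.14729985 302.55093527  38.70695534] [-2.4 -1.3  1.5] [-0.16  0.33 -0.04]
scene0
272 .......................................................
274 .......................................................
276 .......................................................
278 .......................................................
280 ......................###########......................
282 ....................################...................
284 ..................####################.................
286 .................######################................
288 ................########################...............
290 ...............#########################...............
292 ..............##########################...............
294 .............##########################................
296 .............#########################.................
298 .............#######################...................
300 .............######################....................
302 ...............##################......................
304 .................###############...................
[... 692 characters left out ...]
...########################.............
290 ................##########################.............
292 ...............##########################..............
294 ...............#########################...............
296 ...............#######################.................
298 ................#####################..................
300 .................###################...................
302 ..................################.....................
304 .....................############......................
306 .......................................................
308 .......................................................
310 .......................................................
```

The contact height and the outline both indicate about 0.12 rad head-up tilt in the grip. Releasing like that would be marginal, so I'll level on the batten again, which worked before.

{"method": "apply_moves", "body": {
  "increments": [
    [1,-10,0,0,0],
    [1,-35,0,0,0],
    [1,-45,0,0,0],
    [1,-45,0,0,0],
    [1,-45,0,0,0],
    [1,-15,0,0,0],
    [1,0,-7,20,0],
    [1,0,-15,41,0],
    [1,0,-15,41,0],
    [1,0,-15,41,0]
  ]
}}

```text
t: 29.9
eef_pos: [482.9, 150.2, 233.9]
tcp_rot: [0.974, 1.57, -0.121]
ft_force: [0.8, -0.1, -3.1]
opening: 0.229
```

{"method": "apply_moves", "body": {
  "increments": [
    [1,0,-15,41,0],
    [1,0,-15,41,0],
    [1,0,-15,41,0],
    [1,0,-15,41,0],
    [1,0,-15,41,0],
    [1,0,-15,41,0],
    [1,0,-15,41,0],
    [1,0,-10,24,0],
    [1,0,0,0,-7],
    [1,0,0,0,-8]
  ]
}}

```text
t: 30.9
eef_pos: [522.8, -178.5, 233.6]
tcp_rot: [-2.23, 1.571, -3.061]
ft_force: [1.1, 0.5, -4.1]
opening: 0.228
```

{"method": "apply_moves", "body": {
  "increments": [
    [1,0,0,0,-8],
    [1,0,0,0,-8],
    [1,0,0,0,-8],
    [1,0,0,0,-8],
    [1,0,0,0,-8],
    [1,0,0,0,-7.5],
    [1,0,0,0,0],
    [1,0,0,0,0]
  ]
}}

```text
t: 31.7
eef_pos: [523.1, -177.5, 233.7]
tcp_rot: [-0.753, 1.57, -0.762]
ft_force: [-0.4, -0.6, -3.6]
opening: 0.225
```

```bash
python3 -c "
from h import *
p,R,s=tool();print(p,jaw(),go([525,-177,60]),np.round(s['ft_force'],1),np.round(s['moment'],2))"
```

```text
[ 523.05693255 -177.50868912  233.701674  ] -0.5175915772873203 [173.7   0.6   1.9] [-0.4 -0.6 -3.6] [-0.13 -0.11  0.01]
```

{"method": "apply_moves", "body": {
  "increments": [
    [1,30,0,1,0],
    [1,45,0.5,1,0],
    [1,45,0,0,0],
    [1,40,0,0,0],
    [1,17,0,0,0],
    [1,5,0,0,0],
    [1,3,0,0,0],
    [1,0,0,0,0]
  ]
}}

```text
t: 32.5
eef_pos: [525.6, -177.3, 49.2]
tcp_rot: [-0.484, 1.569, -0.49]
ft_force: [0.1, 0.9, -3.8]
opening: 0.228
```

{"method": "apply_moves", "body": {
  "increments": [
    [1,4,0,0,0],
    [1,4,0,0,0],
    [1,4,0,0,0],
    [1,4,0,0,0],
    [1,0,0,0,0]
  ]
}}

```text
t: 33.0
eef_pos: [525.2, -177.0, 32.1]
tcp_rot: [-2.783, 1.571, -2.788]
ft_force: [1.3, 0.2, -3.6]
opening: 0.231
```

```bash
python3 -c "
from h import *
p,R,s=tool();print(p,np.round(s['ft_force'],1),np.round(s['moment'],2))"
```

```text
[ 525.15127588 -177.03745531   32.05786398] [ 1.3  0.2 -3.6] [-0.13 -0.15  0.08]
```

{"method": "apply_moves", "body": {
  "increments": [
    [1,2,0,0,0],
    [1,2,0,0,0],
    [1,0,0,0,0]
  ]
}}

```text
t: 33.3
eef_pos: [525.1, -177.1, 28.3]
tcp_rot: [-2.582, 1.571, -2.587]
ft_force: [0.4, 0.4, -2.1]
opening: 0.225
```

```bash
python3 -c "
from h import *
p,R,s=tool();print(p,np.round(s['ft_force'],1),np.round(s['moment'],2))"
```

```text
[ 525.12423349 -177.05847844   28.25567556] [ 0.4  0.4 -2.1] [-0.17 -0.14  0.07]
```

{"method": "apply_moves", "body": {
  "increments": [
    [1,2,0,0,0],
    [1,1,0,0,0],
    [1,0,0,0,0]
  ]
}}

```text
t: 33.6
eef_pos: [525.1, -177.1, 25.3]
tcp_rot: [-2.28, 1.571, -2.285]
ft_force: [0.6, 0.6, -1.9]
opening: 0.228
```

```bash
python3 -c "
from h import *
p,R,s=tool();print(p,np.round(s['ft_force'],1),np.round(s['moment'],2))"
```

```text
[ 525.139327   -177.06143197   25.31259749] [ 0.6  0.6 -1.9] [-0.18 -0.15  0.01]
```

{"method": "apply_moves", "body": {
  "increments": [
    [1,1,0,0,0],
    [1,1,0,0,0],
    [1,0,0,0,0]
  ]
}}

```text
t: 33.9
eef_pos: [525.1, -177.1, 23.3]
tcp_rot: [-2.107, 1.571, -2.112]
ft_force: [0.4, 0.5, -2.7]
opening: 0.23
```

```bash
python3 -c "
from h import *
p,R,s=tool();print(p,np.round(s['ft_force'],1),np.round(s['moment'],2))"
```

```text
[ 525.13675925 -177.05691509   23.33769047] [ 0.4  0.5 -2.7] [-0.16 -0.11  0.07]
```

{"method": "apply_moves", "body": {
  "increments": [
    [1,-10,0,0,0],
    [1,-35,0,0,0],
    [1,-45,0,0,0],
    [1,-45,0,0,0],
    [1,-45,0,0,0],
    [1,-30,0,0,0],
    [1,0,20,-2.5,0],
    [1,0,44,-5.5,0],
    [1,0,44,-5.5,0],
    [1,0,44,-5.5,0]
  ]
}}

```text
t: 34.9
eef_pos: [506.0, -23.6, 234.0]
tcp_rot: [-1.008, 1.571, -1.014]
ft_force: [0.6, 0.8, -3.6]
opening: 0.229
```

{"method": "apply_moves", "body": {
  "increments": [
    [1,0,44,-5.5,0],
    [1,0,44,-5.5,0],
    [1,0,44,-5.5,0],
    [1,0,44,-5.5,0],
    [1,0,44,-5.5,0],
    [1,0,44,-5.5,0],
    [1,0,40,-5,0],
    [1,0,22,-2.5,0],
    [1,0,0,0,7],
    [1,0,0,0,8]
  ]
}}

```text
t: 35.9
eef_pos: [467.3, 301.8, 233.7]
tcp_rot: [-2.244, 1.57, -2.515]
ft_force: [-0.1, 0.1, -3.1]
opening: 0.235
```

{"method": "apply_moves", "body": {
  "increments": [
    [1,0,0,0,8],
    [1,0,0,0,8],
    [1,0,0,0,8],
    [1,0,0,0,8],
    [1,0,0,0,8],
    [1,0,0,0,7],
    [1,0,0,0,0],
    [1,0,0,0,0]
  ]
}}

```text
t: 36.7
eef_pos: [467.9, 301.1, 233.7]
tcp_rot: [-1.4, 1.571, -2.484]
ft_force: [0.7, 0.5, -4.0]
opening: 0.229
```

```bash
python3 -c "
from h import *
p,R,s=tool();print(p,jaw(),go([463.5,302.6,42]),np.round(s['ft_force'],1),np.round(s['moment'],2))"
```

```text
[467.88451337 301.07233215 233.66026102] -62.09848065844805 [191.7  -3.1  -3.4] [ 0.7  0.5 -4. ] [0.02 0.04 0.01]
```

{"method": "apply_moves", "body": {
  "increments": [
    [1,25,-2,-2,0],
    [1,45,-1,-1.5,0],
    [1,45,0,0,0],
    [1,40,0,0,0],
    [1,24,0,0,0],
    [1,9,0,0,0],
    [1,2,0,0,0],
    [1,0,0,0,0]
  ]
}}

```text
t: 37.5
eef_pos: [464.4, 303.2, 44.3]
tcp_rot: [1.488, 1.57, 0.402]
ft_force: [-0.3, 0.3, -3.8]
opening: 0.232
```

{"method": "apply_moves", "body": {
  "increments": [
    [1,1,0,0,0],
    [1,1,0,0,0],
    [1,0,0,0,0]
  ]
}}

```text
t: 37.8
eef_pos: [464.1, 303.0, 42.0]
tcp_rot: [1.45, 1.57, 0.363]
ft_force: [-0.1, 0.0, -3.6]
opening: 0.229
```

{"method": "apply_moves", "body": {
  "increments": [
    [1,1,0,0,0],
    [1,0,0,0,0]
  ]
}}

```text
t: 38.0
eef_pos: [464.0, 303.0, 40.7]
tcp_rot: [1.382, 1.57, 0.295]
ft_force: [-0.2, -0.3, -0.5]
opening: 0.233
```

{"method": "apply_moves", "body": {
  "increments": [
    [1,1,0,0,0],
    [1,0,0,0,0]
  ]
}}

```text
t: 38.2
eef_pos: [463.9, 302.9, 40.4]
tcp_rot: [1.334, 1.57, 0.247]
ft_force: [-4.3, -2.8, 11.2]
opening: 0.227
```

{"method": "apply_moves", "body": {
  "increments": [
    [1,-0.7,0,0,0],
    [1,0,0,0,0],
    [0.7,0,0,0,0],
    [0.6,0,0,0,0],
    [0.5,0,0,0,0],
    [0.4,0,0,0,0],
    [0.3,0,0,0,0],
    [0.2,0,0,0,0],
    [0,0,0,0,0],
    [0,0,0,0,0]
  ]
}}

```text
t: 39.2
eef_pos: [463.9, 302.9, 40.1]
tcp_rot: [-0.069, 1.571, -1.157]
ft_force: [0.3, 0.4, -0.5]
opening: 0.83
```

{"method": "apply_moves", "body": {
  "increments": [
    [0,0,0,0,0],
    [0,0,0,0,0],
    [0,0,0,0,0],
    [0,-10,0,0,0],
    [0,-35,0,0,0],
    [0,-45,0,0,0],
    [0,-45,0,0,0],
    [0,-45,0,0,0],
    [0,-20,0,0,0]
  ]
}}

```text
t: 40.1
eef_pos: [464.4, 303.3, 245.1]
tcp_rot: [1.535, 1.565, 0.447]
ft_force: [0.2, 0.2, -0.7]
opening: 0.997
```

{"method": "apply_moves", "body": {
  "increments": [
    [0,0,-15,20,0],
    [0,0,-15,45,0],
    [0,0,-15,45,0],
    [0,0,-15,45,0],
    [0,0,-15,45,0],
    [0,0,-15,30,0],
    [0,0,0,0,0],
    [0,0,0,0,0]
  ]
}}

```text
t: 40.9
eef_pos: [491.0, 57.1, 240.7]
tcp_rot: [1.267, 1.57, 0.178]
ft_force: [-0.7, 0.1, -0.0]
opening: 0.996
```

Run:
```python
from h import *
p,R,s=tool();print(p,np.round(s['ft_force'],1),s['t'])
c=cam('scene');save(c,'scene12.png');t=cam('top');save(t,'top12.png')
for n in('scene0','scene12'):
    a=cv2.imread(f'pics/{n}.png'); m=(a.max(2)<48).astype(np.uint8); m[:270]=0;m[315:]=0;m[:,:355]=0;m[:,410:]=0
    k,l,st,ce=cv2.connectedComponentsWithStats(m); i=1+np.argmax(st[1:,4]); print(n,st[i].tolist(),ce[i].round(1))
for n in('top0','top12'):
    a=cv2.imread(f'pics/{n}.png'); m=(a.max(2)<48).astype(np.uint8); m[:200]=0;m[240:]=0;m[:,:155]=0;m[:,205:]=0
    k,l,st,ce=cv2.connectedComponentsWithStats(m); i=1+np.argmax(st[1:,4]); print(n,st[i].tolist(),ce[i].round(1))
    h=cv2.cvtColor(a,cv2.COLOR_BGR2HSV).astype(int)
    m=((a[:,:,1]>120)&(a[:,:,2]>140)&(h[:,:,1]>70)).astype(np.uint8); m[:225]=0;m[300:]=0;m[:,:160]=0;m[:,230:]=0
    k,l,st,ce=cv2.connectedComponentsWithStats(m); i=1+np.argmax(st[1:,4]); print('  handle',st[i].tolist(),ce[i].round(1))
d=cv2.absdiff(cv2.imread('pics/scene0.png'),cv2.imread('pics/scene12.png')).max(2)
b=cv2.resize((d>35).astype(np.float32),(56,42),interpolation=cv2.INTER_AREA)
for r in b: print(''.join('#' if x>.3 else '.' for x in r))
```

```text
[490.9959284   57.0741239  240.69926335] [-0.7  0.1 -0. ] 40.9
scene0 [368, 279, 27, 29, 567] [380.7 292.7]
scene12 [370, 277, 28, 29, 562] [383.3 290.8]
top0 [165, 210, 26, 21, 378] [177.5 220.2]
  handle [179, 231, 31, 58, 385] [194.3 259. ]
top12 [164, 214, 27, 20, 425] [176.6 223.4]
  handle [178, 233, 26, 58, 368] [191.5 258.5]
...............#######........#####..##..#..............
................######........###.....#.................
.................#..#.........######..#.................
....................#.........##.####.#.................
.............................##....##..#................
...................#####.....###.##.##.#................
.................########...#########..#................
................########...##########......#............
...................#####..############..#.##............
...................##################....#####..........
....................######.########.#..#.#######........
........................#....#####...##..#######........
.................#......#....######.......######........
.................#####..
[... 928 characters left out ...]
................
.............................#.......#..................
.......................###.#............................
........................##..............................
........................................................
........................................................
........................................................
........................................................
........................................................
........................................................
........................................................
........................................................
........................................................
```

{"method": "apply_moves", "body": {
  "increments": [
    [0,0,-18,16,0],
    [0,0,-34,30,0],
    [0,0,-34,30,0],
    [0,0,-34,30,0],
    [0,0,-34,30,0],
    [0,0,-34,30,0],
    [0,0,-34,30,0],
    [0,0,-34,30,0],
    [0,0,-34,30,0],
    [0,0,-15,15,0]
  ]
}}

```text
t: 42.0
eef_pos: [346.6, -326.1, 240.3]
tcp_rot: [-0.126, 1.57, -1.214]
ft_force: [-0.3, 0.2, 0.6]
opening: 1.002
```

Run:
```python
from h import *
p,R,s=tool();print(p,np.round(s['ft_force'],1),s['t'])
c=cam('scene');save(c,'scene13.png');t=cam('top');save(t,'top13.png')
for n in('top0','top13'):
    a=cv2.imread(f'pics/{n}.png').astype(int); m=(a[:,:,1]>110)&(a[:,:,2]>125)&(a[:,:,1]*1.0/a[:,:,2]>.78); d=a.max(2)<48;print(n)
    for r in range(206,296,3): print(r,''.join('#' if d[r,x] else 'o' if m[r,x] else '.' for x in range(155,225)))
g5=cv2.imread('pics/scene10.png');g13=cv2.imread('pics/scene13.png')
for u in(231,236,240): print(u,g5[222:248,u,2].tolist(),g13[222:248,u,2].tolist())
for cam_ in('scene','top'):
  d=cv2.absdiff(cv2.imread(f'pics/{cam_}0.png'),cv2.imread(f'pics/{cam_}13.png')).max(2)
  b=cv2.resize((d>40).astype(np.float32),(56,42),interpolation=cv2.INTER_AREA); print(cam_)
  for r in b: print(''.join('#' if x>.3 else '.' for x in r))
```

```text
[ 346.60000659 -326.11623875  240.30043366] [-0.3  0.2  0.6] 42.0
top0
206 ......................................................................
209 ......................................................................
212 ...............###..##.######.........................................
215 ...........##.#####.####.#..#######...................................
218 ..........####.#.#.######..#########..................................
221 ..........##########################..................................
224 ...........####..########.##########..................................
227 .............####..#####.#########....................................
230 ....................#####....o........................................
233 ........................oooooooo......................................
236 ..........................ooooooo.....................................
239 ...........................ooooooo....................................
242 ............................oooooooo..................................
245 ..............................ooooooo.............
[... 8329 characters left out ...]
....##########..
..........................................#############.
..........................................##############
...........................................########...##
.........................############......#########...#
..........................#####################.########
......................#....##################.........#.
.....................##.....################............
....................###.........############............
....................####.........##########.............
....................######........########..............
...................########.......#######...............
...................#########......#######..............#
```

```bash
python3 -c "
from h import *
print(env.job_done())"
```

```text
the job is handed in; nothing more can be done
None
```

I laid the slat across the anvil, drove the plunger down with three mallet blows, stood the mallet back on its pad and handed the job in at about 42 s.

**Checks that passed**
- **Slat:** It measured about 1 mm off centre in both press axes and square to within a milliradian. That was before the blows; the slat and press did not visibly move afterwards.
- **Mallet:** In the last top picture the handle is parallel to how it started and the head has the same outline, so it stands upright. The head's axis is about 7 mm from my estimate of the pad's centre; 25 mm is allowed.
- **Bystanders:** None shows a change against the first pictures. The bottle was not in clear view at the end, because the arm was parked over it.
- **Robot:** It was parked clear, touching nothing.

**Not fully certain: whether the die is fully home**
- **For:** The third blow met about 21 N and the plunger did not move. The mallet's contact height puts the cap at about 152–153 mm, which means roughly 19–20 mm of travel.
- **Against:** The pictures alone gave only about 14 mm of movement, on top of an unknown starting drop of 0–4 mm.
- I judged the die home on the force and contact-height evidence.

**What went wrong on the way:** The mallet tilted and slid several millimetres in the grip during the blows. I levelled it twice by pressing its handle end on the batten before setting it down.

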